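# Tighten the filter cover's bolts and switch on its pump

### The arm

A 6-joint arm with a two-finger parallel gripper is mounted at the origin on the work surface. World frame = base frame: x ahead of the robot, y to its left, z up, the work surface at z = 0. Lengths are in m, angles in rad, forces in N, time in s.
With the tool pointing down it reaches from about 0.3 to 0.825 m from the base axis. Payload 5.4 kg.
Tool frame: the origin (TCP) lies at the very end of the fingers, on their centre line; the grasp point (between the pads) lies 19 mm behind it; z points along the fingers, y is the line along which they close (so a half turn about z gives the same grasp; the last joint's range is limited). The gripper opens to 92 mm and grips with 3 to 60 N. Pads are 20 mm wide; open, the fingers measure 128 mm over their backs; the gripper's body (75 mm by 189 mm) begins 69 mm behind the grasp point.
Start: joints at [0.94, 0.158, 1.597, -0, 1.386, -0.21], TCP at [0.235, 0.525, 0.215] pointing down, gripper open.
Joint ranges: [-2.91, 2.91], [-0.94, 2.29], [0.18, 2.7], [-1.29, 4.43], [0.17, 2.64], [-3, 3]. Speed limits (rad/s): [2.57, 2.57, 3.14, 3.14, 3.14, 3.14].

### API

Orientations are given as a 3x3 rotation matrix whose columns are the frame's x, y, z axes.
In Python, from station import manip, get_image, close_job, masks_of gives the robot as it stands. The module is installed in compiled form; this text tells all that it offers.
- The arm moves only by the tool step_arm, never from a script. Its argument "increments" is a list of rows, each a list of 5 numbers: the shift along the tool's x, y, z scaled (see below), then the turn about the tool's z scaled (see below), then the closure, from -1 (fully open) to 1 (shut). In form: [[dx, dy, dz, roll, claw], ...]. A call has exactly 8 rows; each row shifts and turns the commanded pose from where the row before left it, along the tool's axes as they then stand; what a row does not reach is not made up. The controller multiplies each number of a shift by 0.4 m and each number of a turn by 180 degrees. A row lasts 1/12 s, in which the tool goes at most 41.7 mm and 7.16 degrees, less where a joint would pass 70% of its speed; a pose out of reach is approached as far as the arm can. A call with a number of a shift or a turn outside -1 to 1 is refused whole. A call with a gripper value outside its range is refused whole. The fingers move at their own pace and stop on an object; "grip_force" is the grip in N (left out, the last holds). Time passes only in rows, so rows that do not move let the fingers close, or fill a call up. It gives the time, the measured TCP pose, the force, the opening and the grip force at its end, in the units of the state.
- manip.observe(): the state, without advancing time (a new reading comes with each control period).
- get_image(name): name is "scene" or "top"; returns a dict with "pixels" (480x640x3 uint8, red, green, blue), "depth" (480x640 float32, m along the optical axis (not along the pixel's ray), 0 where there is no reading), "fx", "fy", "cx", "cy" (pixels), "D" ([k1, k2, p1, p2, k3] as OpenCV has them; the pictures are not rectified), "eye" and "rotation" of the camera in the world. Camera axes: x right, y up, looking along -z (the intrinsics and any distortion apply to the point x, -y, -z); pixel columns grow to the right and rows downward; lengths in m; the calibration is good to about 2 mm. A picture is of the moment at which its call begins.
- close_job(): hands the job in; it is judged then, once.
Trained networks look in the newest picture that a camera, given by its name, has taken for a name from the list of things; names that differ only in an ending like _2 or _b are one class to them, and where a whole thing is asked for, a point or a joint stands for the part that bears it (a point fixed in the world has none). Each returns a list of dicts, best first, with "p" (0 to 1); they miss things now and then, are a little off and sometimes report something else, mostly with a low value. They report only what shows in the picture. A call takes as long as a camera call. They do not tell look-alikes from the thing itself.
- masks_of(camera, name): "mask" (480x640 bool, what is visible of it) and "xy" ([column, row] in pixels, amid what is visible of it).
The state is a dict: "time": time; "joints": joint angles; "dq": joint speeds; "joint_efforts": joint torques, N m; "eef_pos": TCP position; "tool_rot": TCP orientation; "contact_force": force on the tool from outside, world axes, zero at the start; "ft_torque": the same for the moment, N m; "finger_gap": finger opening in m; "finger_force": force on a finger pad.
Only numpy, scipy, OpenCV 4.12 (cv2) and the standard library are available. Lean on these libraries where they do the work, as an engineer would, in place of code of your own. Each camera call takes 0.05 s, during which the arm holds its last target. There are 200 camera calls.

### The job

The cover is on the filter housing but its three T-handled bolts are still loose: turn each one clockwise until it stops, fully home, doing the upper bolt first and then the two lower ones in either order. Only when all three are tight, flip the pump's toggle on the grey box over to on (away from you). Leave the pots and the bottle standing where they are.

Things in the scene. Friction and masses are not known exactly. Their poses are not given: they have to be found in the camera images.
- filter_housing: Fixed steel filter housing. Origin: centre of its underside; z up. Its round cover (196 mm across) slopes 30 degrees, low edge to the housing's -x, which looks to the robot's left (within 40 degrees): normal (-0.5, 0, 0.866) in this frame, centre of its top 125 mm above the origin. Bolts stand square to it on a 70 mm radius circle. Flat 6 mm sight glass in the middle.
- bolt_upper_grip (a point): Grip point of the upper (highest, farthest up the slope) T-handled bolt: middle of its black bar, 28 mm above the cover along the bolt's axis. Bar 52 long x 14 thick x 20 mm high (18 to 38 mm above the cover) on a thin shank. Local x runs along the bar, y across it (the 14 mm to grip), z along the bolt's axis, out of the cover. At home the bar points at the centre of the cover.
- bolt_far_grip (a point): Grip point of the lower far (housing's +y side, away from the robot) T-handled bolt: middle of its black bar, 28 mm above the cover along the bolt's axis. Bar 52 long x 14 thick x 20 mm high (18 to 38 mm above the cover) on a thin shank. Local x runs along the bar, y across it (the 14 mm to grip), z along the bolt's axis, out of the cover. At home the bar points at the centre of the cover.
- bolt_near_grip (a point): Grip point of the lower near (housing's -y side, towards the robot) T-handled bolt: middle of its black bar, 28 mm above the cover along the bolt's axis. Bar 52 long x 14 thick x 20 mm high (18 to 38 mm above the cover) on a thin shank. Local x runs along the bar, y across it (the 14 mm to grip), z along the bolt's axis, out of the cover. At home the bar points at the centre of the cover.
- bolt_upper (a joint): Bolt at the top of the slope: how far it has been screwed in, rad; 1.5 is fully home at its end stop, smaller is looser. It grows clockwise, seen looking down on the cover. It starts 0.8 to 1.3 short of home, so one grasp and one turn is enough; friction holds it where it is left (about 0.12 N m to turn).
- bolt_far (a joint): Bolt low on the slope, far from the robot: how far it has been screwed in, rad; 1.5 is fully home at its end stop, smaller is looser. It grows clockwise, seen looking down on the cover. It starts 0.8 to 1.3 short of home, so one grasp and one turn is enough; friction holds it where it is left (about 0.12 N m to turn).
- bolt_near (a joint): Bolt low on the slope, near the robot: how far it has been screwed in, rad; 1.5 is fully home at its end stop, smaller is looser. It grows clockwise, seen looking down on the cover. It starts 0.8 to 1.3 short of home, so one grasp and one turn is enough; friction holds it where it is left (about 0.12 N m to turn).
- switch_box: The pump's switch: fixed grey box 100 x 75 x 55 mm high with a toggle on top, standing left or right of the housing. Origin: centre of its underside; x points away from the robot side.
- toggle_tip (a point): Tip of the toggle: a steel stem with a black grip 18 mm in diameter over its last 28 mm. The tip is 68 mm from the pivot, which lies 52 mm above the switch box's origin, its axis along the box's y.
- toggle (a joint): The toggle's angle, rad: 0 = off (leans 0.5 rad towards the box's -x, the robot side), 1.0 = on (leans 0.5 rad to +x, away). Heavy toggle with a light pivot: pushed past its middle (0.5) it falls over to the other side and rests there against its stop. About 2 N at the grip moves it.
- pot_a: Loose specimen pot with a red lid, 60 mm in diameter, 72 mm high; origin at the centre of its underside. A bystander.
- pot_b: Another such pot. A bystander.
- reagent_bottle: Loose white bottle with a green cap, 56 mm in diameter, 120 mm high; origin at the centre of its underside. A bystander.
- tube_rack: Rack of yellow-capped tubes, 110 x 90 x 92 mm high, fixed; stands on the other side of the housing from the switch box. Origin: centre of its underside. A bystander.
Not all that is in view belongs to the job. Leave any turquoise look-alike of the switch_box alone.

How it is judged:
On the way, in this order (a step that is already met when the one before it is completed fails the run):
1. the upper bolt is turned home (value of joint bolt_upper above 1.42 rad), for 0.1 s.
2. all three bolts are home (value of joint each of bolt_upper, bolt_far, bolt_near above 1.42 rad), for 0.1 s.
3. the toggle is on (value of joint toggle above 0.85 rad), for 0.2 s.
At the end, for the whole second after the job is handed in: All three bolts stand within 0.08 rad (about 5 degrees) of their end stops (joint above 1.42 of 1.5), the toggle is on (above 0.85 of 1.0), all at rest, and the two pots and the bottle stand upright (all of step 2 and value of joint toggle above 0.85 rad and velocity of joint each of bolt_upper, bolt_far, bolt_near, toggle below 0.05 rad/s and angle between each of pot_a, pot_b, reagent_bottle's own z axis and vertical below 0.2 rad); the robot touches nothing.
It fails at once if a lower bolt is home before the upper one (value of joint bolt_upper below 1.42 rad and value of joint any of bolt_far, bolt_near above 1.42 rad).
It fails at once if the toggle is past its middle while a bolt is not home (value of joint toggle above 0.55 rad and value of joint any of bolt_upper, bolt_far, bolt_near below 1.42 rad).
It fails at once if a pot or the bottle is shifted by more than 30 mm or tipped (distance of any of pot_a, pot_b, reagent_bottle from where it was at the start of the episode above 0.03 m or angle between any of pot_a, pot_b, reagent_bottle's own z axis and vertical above 0.35 rad).
It also fails if it takes over 67 s, if anything falls off the work surface, if the arm or the gripper's body presses on something with over 40 N, if the wrist force passes 120 N, or if a joint passes its speed limit or range.

## Working session

There is one attempt and no reset: what is moved stays moved. The work goes in short steps, Python scripts to look and compute and a tool call to move; the robot and the scene stay as the last step left them, time stands still between calls to the robot, and variables do not carry over. Pictures are saved under pics/ and viewed, at most 10 in all, crops included, and the job is handed in when it is done.

Besides the shell and the picture viewer there is one more tool, called after "Request:" in YAML: its name, and indented under it one key for each argument. step_arm: Moves the arm, as the interface text tells. Its arguments: {"type":"object","properties":{"increments":{"type":"array"},"grip_force":{"type":"number"}},"required":["increments"]}

```bash
mkdir -p pics; cat > h.py <<'E'
import numpy as np, cv2
from station import manip,get_image,close_job,masks_of
def P(im,uv,d=None):
    K=np.array([[im['fx'],0,im['cx']],[0,im['fy'],im['cy']],[0,0,1]])
    uv=np.atleast_2d(np.array(uv,float))
    n=cv2.undistortPoints(uv[:,None],K,np.array(im['D'],float))[:,0]
    if d is None: d=im['depth'][uv[:,1].astype(int),uv[:,0].astype(int)]
    c=np.c_[n[:,0]*d,-n[:,1]*d,-np.ones(len(n))*d]
    return c@np.array(im['rotation']).T+np.array(im['eye'])
def cloud(im,mask):
    v,u=np.nonzero(mask&(im['depth']>0)); return P(im,np.c_[u,v])
def proj(im,X):
    K=np.array([[im['fx'],0,im['cx']],[0,im['fy'],im['cy']],[0,0,1]])
    c=(np.atleast_2d(X)-im['eye'])@np.array(im['rotation']); c=c*[1,-1,-1]
    return cv2.projectPoints(c,np.zeros(3),np.zeros(3),K,np.array(im['D'],float))[0][:,0]
E
python3 - <<'E'
from h import *
for n in ['scene','top']:
    im=get_image(n); cv2.imwrite(f'pics/{n}0.png',im['pixels'][:,:,::-1]); print(n,im['eye'],np.round(im['rotation'],3).tolist(),im['fx'],im['D'])
    for t in ['filter_housing','bolt_upper','bolt_far_grip','toggle','switch_box','pot_a','reagent_bottle','tube_rack']:
        for m in masks_of(n,t):
            if m['p']<.2: continue
            c=cloud(im,m['mask']); print(t,round(m['p'],2),np.round(m['xy']),m['mask'].sum(),np.round(np.median(c,0),3) if len(c) else '',np.round(c.max(0),3) if len(c) else '')
s=manip.observe(); print({k:np.round(v,3).tolist() for k,v in s.items()})
E
```

```text
scene [1.23386843 0.03028395 1.01481822] [[-0.054, -0.815, 0.578], [0.998, -0.049, 0.024], [0.009, 0.578, 0.816]] 441.04281573736125 [0.02622039 0.         0.         0.         0.        ]
filter_housing 0.87 [312. 252.] 6869 [ 0.623 -0.018  0.11 ] [0.736 0.116 0.201]
bolt_upper 0.68 [300. 210.] 187 [ 0.568 -0.044  0.188] [ 0.577 -0.017  0.201]
bolt_upper 0.39 [346. 238.] 138 [0.6   0.059 0.138] [0.626 0.076 0.148]
bolt_far_grip 0.52 [298. 263.] 188 [ 0.674 -0.038  0.135] [ 0.697 -0.018  0.151]
toggle 0.63 [468. 222.] 126 [0.498 0.386 0.092] [0.516 0.406 0.116]
toggle 0.57 [301. 212.] 163 [ 0.569 -0.045  0.189] [ 0.577 -0.019  0.201]
toggle 0.51 [408. 214.] 114 [0.472 0.238 0.097] [0.492 0.25  0.114]
switch_box 0.81 [461. 239.] 1389 [0.529 0.378 0.054] [0.573 0.449 0.116]
switch_box 0.61 [403. 232.] 1148 [0.507 0.231 0.054] [0.547 0.279 0.114]
pot_a 0.77 [359. 321.] 677 [0.792 0.116 0.069] [0.809 0.145 0.077]
pot_a 0.7 [253. 314.] 686 [ 0.782 -0.145  0.069] [ 0.801 -0.119  0.077]
reagent_bottle 0.85 [444. 280.] 790 [0.671 0.323 0.073] [0.687 0.384 0.124]
tube_rack 0.8 [193. 219.] 16
[... 935 characters left out ...]
. 178.] 555 [ 0.763 -0.146  0.069] [ 0.823 -0.118  0.077]
reagent_bottle 0.76 [184. 215.] 537 [0.652 0.32  0.08 ] [0.702 0.38  0.124]
reagent_bottle 0.52 [319. 247.] 6267 [ 0.581 -0.019  0.122] [0.734 0.119 0.202]
tube_rack 0.7 [449. 288.] 1849 [ 0.491 -0.347  0.079] [ 0.56  -0.301  0.098]
{'time': 0.9, 'joints': [0.94, 0.158, 1.597, 0.0, 1.386, -0.21], 'dq': [-0.0, 0.0, 0.001, -0.001, 0.002, -0.001], 'joint_efforts': [-0.001, -38.554, -32.238, 0.071, 0.03, -0.0], 'eef_pos': [0.235, 0.525, 0.215], 'tool_rot': [[-0.913, 0.409, 0.0], [0.409, 0.913, 0.0], [-0.0, 0.0, -1.0]], 'contact_force': [-0.497, -1.064, 0.198], 'ft_torque': [-0.018, 0.025, -0.011], 'finger_force': 0.0, 'finger_gap': 0.091}
```

View pics/scene0.png

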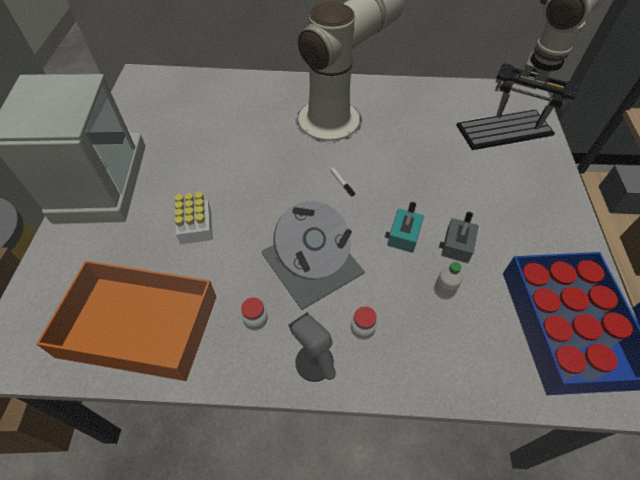

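View pics/top0.png

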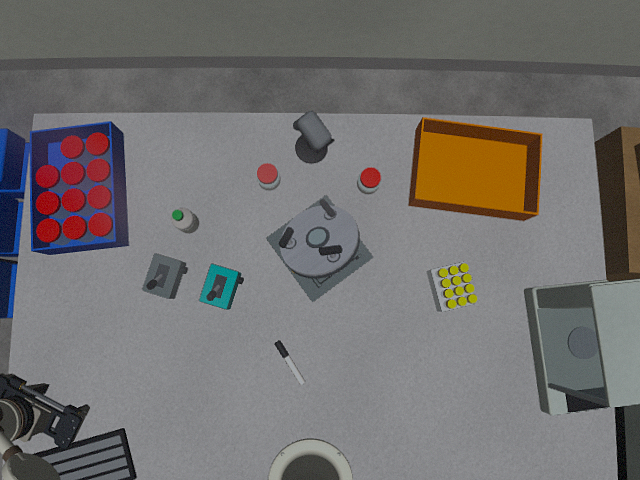

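```bash
cat > fit.py <<'E'
from h import *
rng=np.random.default_rng(0)
def run(save=None):
  for n in ['scene','top']:
    im=get_image(n); m=masks_of(n,'filter_housing')[0]['mask']
    m=cv2.dilate(m.astype(np.uint8),np.ones((5,5)))>0
    v,u=np.nonzero(m&(im['depth']>0)); c=P(im,np.c_[u,v]); g=im['pixels'][v,u].astype(int)
    best=0
    for _ in range(800):
        q=c[rng.choice(len(c),3,False)]; nn=np.cross(q[1]-q[0],q[2]-q[0]); L=np.linalg.norm(nn)
        if L<1e-6: continue
        nn/=L; nn*=np.sign(nn[2])
        if abs(nn[2]-.866)>.06: continue
        k=abs((c-q[0])@nn)<.002
        if k.sum()>best: best=k.sum(); K=k
    for _ in range(3):
        p0=c[K].mean(0); nn=np.linalg.svd(c[K]-p0,full_matrices=False)[2][2]; nn*=np.sign(nn[2]); K=abs((c-p0)@nn)<.003
    az=np.arctan2(nn[1],nn[0]); ex=np.array([-np.cos(az),-np.sin(az),0]) # housing +x
    up=ex*.866+np.array([0,0,.5]); ey=np.cross(nn,up)
    a=c[K]; A=np.c_[(a-p0)@up,(a-p0)@ey]
    (cx,cy),r=cv2.minEnclosingCircle(A.astype(np.float32))
    O=p0+cx*up+cy*ey
    print(n,'n',nn.round(3),'az',np.degrees(az).round(1),'centre',O.round(4),'r',round(r,4),best)
    h=(c-O)@nn; X=(c-O)@up; Y=(c-O)@ey
    for nm,th in [('upper',0),('far',2*np.pi/3),('near',-2*np.pi/3)]:
        b=np.array([np.cos(th),np.sin(th)])*.07
        k=(h>.012)&(h<.045)&(np.hypot(X-b[0],Y-b[1])<.035)&(g.max(1)<90)
        B=np.c_[X,Y][k]; w,V=np.linalg.eigh(np.cov(B.T)); d=V[:,1]; 
        rect=cv2.minAreaRect(B.astype(np.float32))
        W=O+B.mean(0)[0]*up+B.mean(0)[1]*ey+nn*.028
        ang=np.degrees(np.arctan2(d[1],d[0])-th); ang=(ang+90)%180-90
        G=O+b[0]*up+b[1]*ey+nn*.028
        print(nm,k.sum(),'off',(B.mean(0)-b).round(4),'h',np.percentile(h[k],[5,95]).round(3),'ang from home',ang.round(1),'grip',G.round(4),'rect',np.round(rect[1],3))
if __name__=='__main__': run()
E
python3 fit.py
python3 - <<'E'
from h import *
a=get_image('scene')['pixels'][180:290,260:490,::-1]
cv2.imwrite('pics/crop1.png',cv2.resize(a,None,fx=3.4,fy=3.4,interpolation=cv2.INTER_CUBIC))
E
```

```text
scene n [0.4   0.3   0.866] az 36.9 centre [ 0.6025 -0.0142  0.1246] r 0.0982 2547
upper 140 off [0.0001 0.0019] h [0.024 0.04 ] ang from home 56.5 grip [ 0.5652 -0.0422  0.1838] rect [0.051 0.014]
far 144 off [0.0008 0.0014] h [0.027 0.041] ang from home 57.9 grip [ 0.6743 -0.0361  0.1313] rect [0.051 0.014]
near 133 off [0.0007 0.0019] h [0.026 0.041] ang from home 60.1 grip [0.6015 0.0609 0.1313] rect [0.014 0.051]
top n [0.397 0.3   0.867] az 37.1 centre [ 0.603  -0.0145  0.1246] r 0.0988 2416
upper 188 off [ 0.0023 -0.002 ] h [0.023 0.039] ang from home 55.5 grip [ 0.5658 -0.0426  0.1839] rect [0.051 0.016]
far 125 off [ 0.0047 -0.002 ] h [0.024 0.04 ] ang from home 58.2 grip [ 0.6748 -0.0361  0.1314] rect [0.014 0.052]
near 165 off [ 0.0031 -0.001 ] h [0.022 0.04 ] ang from home 58.4 grip [0.6017 0.0606 0.1314] rect [0.014 0.05 ]
```

View pics/crop1.png

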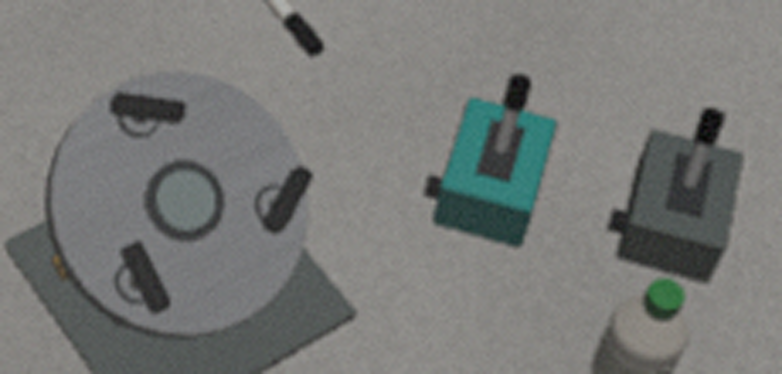

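The candidates for the toggle are the grey box at (468,222) and the turquoise look-alike at (408,214), so I choose grey. In the scene picture the bolts are upper (300,210), near (346,238) and far (298,263). The 0.098 m cover radius, 30° slope and 0.125 m height all agree with the description.

```bash
cat > plan.py <<'E'
from h import *
import sys
def plan(xyz,yaw,claw,p=None,y=None,vmax=.04,tail=0):
    s=manip.observe()
    R=np.array(s['tool_rot']); 
    p=np.array(s['eef_pos']) if p is None else np.array(p,float)
    y=np.degrees(np.arctan2(R[1,1],R[0,1])) if y is None else y
    d=np.array(xyz)-p; r=y-yaw   # + roll = clockwise
    N=max(int(np.ceil(np.linalg.norm(d)/vmax)),int(np.ceil(abs(r)/7.02)),1); N=-(-(N+tail)//8)*8-tail
    rows=[]
    for i in range(N):
        a=np.radians(y-r*i/N); Y=np.array([np.cos(a),np.sin(a),0]); Z=np.array([0,0,-1.]); X=np.cross(Y,Z)
        w=d/N/.4; rows.append([round(float(v),4) for v in (w@X,w@Y,w@Z,r/N/180)]+[claw])
    rows+=[[0,0,0,0,claw]]*tail
    for k in range(0,N+tail,8): print(rows[k:k+8])
    return xyz,yaw
def yaw(th,ang,upaz=-143.0):  # tool y azimuth for bar at th+ang (deg) in cover
    a=np.radians(th+ang); return np.degrees(np.arctan2(np.sin(a),.866*np.cos(a)))+upaz+90
E
python3 - <<'E'
from plan import *
for th,a in((0,56),(0,0),(-120,59),(-120,0),(120,58),(120,0)): print(th,a,yaw(th,a))
q=plan([.40,.24,.255],30,.22)
q=plan([.5655,-.0424,.255],yaw(0,56),.22,*q)
E
```

```text
0 56 6.70975806924713
0 0 -53.0
-120 59 -117.35752088776039
-120 0 -169.56437889279402
120 58 124.69084376747409
120 0 63.564378892794025
[[-0.0417, -0.0301, -0.0063, 0.0125, 0.22], [-0.0429, -0.0284, -0.0063, 0.0125, 0.22], [-0.044, -0.0267, -0.0063, 0.0125, 0.22], [-0.045, -0.025, -0.0063, 0.0125, 0.22], [-0.0459, -0.0232, -0.0063, 0.0125, 0.22], [-0.0468, -0.0214, -0.0063, 0.0125, 0.22], [-0.0476, -0.0195, -0.0063, 0.0125, 0.22], [-0.0483, -0.0177, -0.0063, 0.0125, 0.22]]
[[-0.049, -0.0158, -0.0063, 0.0125, 0.22], [-0.0495, -0.0138, -0.0063, 0.0125, 0.22], [-0.05, -0.0119, -0.0063, 0.0125, 0.22], [-0.0505, -0.0099, -0.0063, 0.0125, 0.22], [-0.0508, -0.0079, -0.0063, 0.0125, 0.22], [-0.0511, -0.0059, -0.0063, 0.0125, 0.22], [-0.0513, -0.0039, -0.0063, 0.0125, 0.22], [-0.0514, -0.0019, -0.0063, 0.0125, 0.22]]
[[-0.0511, 0.0003, 0.0, 0.0081, 0.22], [-0.0511, 0.0016, 0.0, 0.0081, 0.22], [-0.0511, 0.0029, 0.0, 0.0081, 0.22], [-0.051, 0.0042, 0.0, 0.0081, 0.22], [-0.0508, 0.0055, 0.0, 0.0081, 0.22], [-0.0507, 0.0068, 0.0, 0.0081, 0.22], [-0.0505, 0.0081, 0.0, 0.0081, 0.22], [-0.0503, 0.0094, 0.0, 0.0081, 0.22]]
[[-0.05, 0.0106, 0.0, 0.0081, 0.22], [-0.0497, 0.0119, 0.0, 0.0081, 0.22], [-0.0494, 0.0132, 0.0, 0.0081, 0.22], [-0.0491, 0.0144, 0.0, 0.0081, 0.22], [-0.0487, 0.0157, 0.0, 0.0081, 0.22], [-0.0483, 0.0169, 0.0, 0.0081, 0.22], [-0.0478, 0.0181, 0.0, 0.0081, 0.22], [-0.0474, 0.0193, 0.0, 0.0081, 0.22]]
```

Request:
step_arm:
  increments:
    - [-0.042,-0.03,-0.006,0.0125,0.22]
    - [-0.043,-0.028,-0.006,0.0125,0.22]
    - [-0.044,-0.027,-0.006,0.0125,0.22]
    - [-0.045,-0.025,-0.006,0.0125,0.22]
    - [-0.046,-0.023,-0.006,0.0125,0.22]
    - [-0.047,-0.021,-0.006,0.0125,0.22]
    - [-0.048,-0.0195,-0.006,0.0125,0.22]
    - [-0.048,-0.018,-0.006,0.0125,0.22]
  grip_force: 30

```text
time: 1.82
eef_pos: [0.3182, 0.3815, 0.234]
tool_rot: [[-0.741, 0.672, 0.0], [0.672, 0.741, 0.0], [-0.0, 0.0, -1.0]]
contact_force: [-0.1, -0.3, -0.2]
finger_gap: 0.0411
finger_force: 0.0
```

Request:
step_arm:
  increments:
    - [-0.049,-0.016,-0.006,0.0125,0.22]
    - [-0.05,-0.014,-0.006,0.0125,0.22]
    - [-0.05,-0.012,-0.006,0.0125,0.22]
    - [-0.05,-0.01,-0.006,0.0125,0.22]
    - [-0.051,-0.008,-0.006,0.0125,0.22]
    - [-0.051,-0.006,-0.006,0.0125,0.22]
    - [-0.051,-0.004,-0.006,0.0125,0.22]
    - [-0.051,-0.002,-0.006,0.0125,0.22]

```text
time: 2.48
eef_pos: [0.4002, 0.2389, 0.2532]
tool_rot: [[-0.497, 0.868, 0.0], [0.868, 0.497, 0.0], [-0.0, 0.0, -1.0]]
contact_force: [-0.4, 0.7, 0.8]
finger_gap: 0.0362
finger_force: 0.0
```

Request:
step_arm:
  increments:
    - [-0.051,0,0,0.008,0.22]
    - [-0.051,0.0015,0,0.008,0.22]
    - [-0.051,0.003,0,0.008,0.22]
    - [-0.051,0.004,0,0.008,0.22]
    - [-0.051,0.0055,0,0.008,0.22]
    - [-0.051,0.007,0,0.008,0.22]
    - [-0.0505,0.008,0,0.008,0.22]
    - [-0.05,0.0095,0,0.008,0.22]

```text
time: 3.15
eef_pos: [0.4826, 0.0976, 0.2531]
tool_rot: [[-0.314, 0.949, 0.0], [0.949, 0.314, 0.0], [-0.0, 0.0, -1.0]]
contact_force: [1.2, -1.0, -0.3]
finger_gap: 0.0358
finger_force: 0.0
```

Request:
step_arm:
  increments:
    - [-0.05,0.0105,0,0.008,0.22]
    - [-0.05,0.012,0,0.008,0.22]
    - [-0.0495,0.013,0,0.008,0.22]
    - [-0.049,0.0145,0,0.008,0.22]
    - [-0.0485,0.0155,0,0.008,0.22]
    - [-0.048,0.017,0,0.008,0.22]
    - [-0.048,0.018,0,0.008,0.22]
    - [-0.0475,0.0195,0,0.008,0.22]

```text
time: 3.82
eef_pos: [0.5655, -0.0436, 0.253]
tool_rot: [[-0.118, 0.993, 0.0], [0.993, 0.118, 0.0], [0.0, 0.0, -1.0]]
contact_force: [0.3, 0.4, -0.1]
finger_gap: 0.0358
finger_force: 0.0
```

```bash
python3 - <<'E'
from plan import *
s=manip.observe();R=s['tool_rot'];print(s['time'],s['eef_pos'],np.degrees(np.arctan2(R[1][1],R[0][1])),s['finger_gap'],s['joints'])
q=plan([.5655,-.0424,.178],yaw(0,56),.22,vmax=.015,tail=2)
E
```

```text
3.8167 [ 0.56549355 -0.04357218  0.25300083] 6.774356030681836 0.035783318191943726 [-2.89933379e-01  1.14264431e-01  1.56984010e+00  4.50995691e-05
  1.45747070e+00 -4.08173297e-01]
[[0.0005, 0.0001, 0.0313, 0.0001, 0.22], [0.0005, 0.0001, 0.0313, 0.0001, 0.22], [0.0005, 0.0001, 0.0313, 0.0001, 0.22], [0.0005, 0.0001, 0.0313, 0.0001, 0.22], [0.0005, 0.0001, 0.0313, 0.0001, 0.22], [0.0005, 0.0001, 0.0313, 0.0001, 0.22], [0, 0, 0, 0, 0.22], [0, 0, 0, 0, 0.22]]
```

Request:
step_arm:
  increments:
    - [0.0005,0,0.0313,0,0.22]
    - [0.0005,0,0.0313,0,0.22]
    - [0.0005,0,0.0313,0,0.22]
    - [0.0005,0,0.0313,0,0.22]
    - [0.0005,0,0.0313,0,0.22]
    - [0.0005,0,0.0313,0,0.22]
    - [0,0,0,0,0.22]
    - [0,0,0,0,0.22]

```text
time: 4.48
eef_pos: [0.5642, -0.0409, 0.1768]
tool_rot: [[-0.12, 0.993, -0.002], [0.993, 0.12, 0.001], [0.001, -0.002, -1.0]]
contact_force: [1.0, 0.0, -0.6]
finger_gap: 0.0358
finger_force: 0.0
```

Request:
step_arm:
  increments:
    - [0,0,0,0,0.5]
    - [0,0,0,0,0.6]
    - [0,0,0,0,1]
    - [0,0,0,0,1]
    - [0,0,0,0,1]
    - [0,0,0,0,1]
    - [0,0,0,0,1]
    - [0,0,0,0,1]

```text
time: 5.15
eef_pos: [0.5642, -0.0417, 0.1788]
tool_rot: [[-0.119, 0.993, -0.002], [0.993, 0.119, -0.001], [-0.0, -0.002, -1.0]]
contact_force: [-6.1, 0.0, 4.5]
finger_gap: 0.0189
finger_force: 29.8
```

Request:
step_arm:
  increments:
    - [0,0,0,0.024,1]
    - [0,0,0,0.024,1]
    - [0,0,0,0.024,1]
    - [0,0,0,0.024,1]
    - [0,0,0,0.024,1]
    - [0,0,0,0.024,1]
    - [0,0,0,0.024,1]
    - [0,0,0,0.024,1]

```text
time: 5.82
eef_pos: [0.5645, -0.0408, 0.1795]
tool_rot: [[0.468, 0.884, -0.001], [0.884, -0.468, 0.001], [0.0, -0.001, -1.0]]
contact_force: [-6.1, 3.0, 9.2]
finger_gap: 0.0162
finger_force: 29.6
```

Request:
step_arm:
  increments:
    - [0,0,0,0.024,1]
    - [0,0,0,0.024,1]
    - [0,0,0,0.024,1]
    - [0,0,0,0.024,1]
    - [0,0,0,0.024,1]
    - [0,0,0,0.024,1]
    - [0,0,0,0.02,1]
    - [0,0,0,0,1]

```text
time: 6.48
eef_pos: [0.5646, -0.0405, 0.1789]
tool_rot: [[0.841, 0.541, -0.001], [0.541, -0.841, 0.001], [-0.0, -0.001, -1.0]]
contact_force: [-4.1, 2.6, 4.2]
finger_gap: 0.0142
finger_force: 31.0
```

```bash
python3 - <<'E'
from plan import *
s=manip.observe();R=s['tool_rot'];print(s['time'],s['eef_pos'],np.degrees(np.arctan2(R[1][1],R[0][1])),s['ft_torque'],s['finger_gap'],s['joints'])
E
python3 fit.py
```

```text
6.4833 [ 0.56458761 -0.04052403  0.17892128] -57.26025642380571 [0.43653106 1.12539367 0.73406493] 0.014234480356872487 [-2.85593246e-01  1.64965394e-01  1.66154466e+00  8.88097690e-04
  1.31611821e+00  7.13562553e-01]
scene n [0.401 0.298 0.866] az 36.6 centre [ 0.6026 -0.0142  0.1247] r 0.0979 2416
upper 143 off [-0.006   0.0013] h [0.029 0.044] ang from home 41.4 grip [ 0.5652 -0.042   0.1839] rect [0.045 0.035]
far 144 off [0.0008 0.0011] h [0.026 0.04 ] ang from home 57.7 grip [ 0.6743 -0.0364  0.1314] rect [0.014 0.05 ]
near 134 off [0.001  0.0017] h [0.026 0.04 ] ang from home 60.0 grip [0.6019 0.0609 0.1314] rect [0.014 0.053]
top n [0.398 0.293 0.869] az 36.4 centre [ 0.6016 -0.0135  0.1245] r 0.098 424
upper 4 off [0.0237 0.0012] h [0.023 0.025] ang from home -76.0 grip [ 0.564  -0.0413  0.1838] rect [0.001 0.007]
  avg = a.mean(axis, **keepdims_kw)
  ret = um.true_divide(
fit.py:28: RuntimeWarning: Degrees of freedom <= 0 for slice
  B=np.c_[X,Y][k]; w,V=np.linalg.eigh(np.cov(B.T)); d=V[:,1];
  c *= np.true_divide(1, fact)
  c *= np.true_divide(1, fact)
fit.py:30: RuntimeWarning: Mean of empty slice.
  W=O+B.mean(0)[0]*up+B.mean(0)[1]*ey+nn*.028
fit.py:33: RuntimeWarning: Mean of empty slice.
  print(nm,k.sum(),'off',(B.mean(0)-b).round(4),'h',np.percentile(h[k],[5,95]).round(3),'ang from home',ang.round(1),'grip',G.round(4),'rect',np.round(rect[1],3))
Traceback (most recent call last):
  File "fit.py", line 34, in <module>
    if __name__=='__main__': run()
                             ~~~^^
  File "fit.py", line 33, in run
    print(nm,k.sum(),'off',(B.mean(0)-b).round(4),'h',np.percentile(h[k],[5,95]).round(3),'ang from home',ang.round(1),'grip',G.round(4),'rect',np.round(rect[1],3))
                                                      ~~~~~~~~~~~~~^^^^^^^^^^^^^
IndexError: index -1 is out of bounds for axis 0 with size 0
```

Request:
step_arm:
  increments:
    - [0,0,0,0.015,1]
    - [0,0,0,0.015,1]
    - [0,0,0,0,1]
    - [0,0,0,0,1]
    - [0,0,0,-0.015,1]
    - [0,0,0,-0.015,1]
    - [0,0,0,0,0.22]
    - [0,0,0,0,0.22]

```text
time: 7.35
eef_pos: [0.5656, -0.0415, 0.1785]
tool_rot: [[0.841, 0.541, 0.002], [0.541, -0.841, -0.0], [0.001, 0.001, -1.0]]
contact_force: [-0.2, 0.5, -0.0]
finger_gap: 0.0256
finger_force: 0.0
```

Request:
step_arm:
  increments:
    - [0,0,0,0,0.22]
    - [0,0,0,0,0.22]
    - [0,0,-0.04,0,0.22]
    - [0,0,-0.05,0,0.22]
    - [0,0,-0.05,0,0.22]
    - [0,0,-0.03,0,0.22]
    - [-0.1,0.0,0,-0.039,0.22]
    - [-0.1,0.0,0,-0.039,0.22]

```text
time: 8.02
eef_pos: [0.5021, -0.0875, 0.2465]
tool_rot: [[0.682, 0.731, 0.001], [0.731, -0.682, -0.001], [0.001, 0.001, -1.0]]
contact_force: [0.1, -0.5, 0.8]
finger_gap: 0.0358
finger_force: 0.0
```

```bash
python3 - <<'E'
from plan import *
s=manip.observe();R=s['tool_rot'];print(s['time'],s['eef_pos'],np.degrees(np.arctan2(R[1][1],R[0][1])),s['ft_torque'],s['finger_gap'],s['joints'])
E
sed -i 's/        B=np.c_/        if k.sum()<30: print(nm,"hidden"); continue\n        B=np.c_/' fit.py
python3 fit.py
```

```text
8.0167 [ 0.50207238 -0.08747408  0.24651947] -43.01782898834165 [-0.06759042  0.15533259  0.02519205] 0.035772204661343725 [-4.10024195e-01 -3.52928383e-02  1.73658660e+00  5.76829485e-05
  1.43884100e+00  3.40770643e-01]
scene n [0.403 0.298 0.865] az 36.5 centre [ 0.6018 -0.014   0.1247] r 0.0982 2517
upper 148 off [-0.0006  0.0022] h [0.023 0.04 ] ang from home -0.0 grip [ 0.5644 -0.0417  0.1839] rect [0.05  0.015]
far 142 off [-0.0001  0.0015] h [0.027 0.04 ] ang from home 58.3 grip [ 0.6735 -0.0363  0.1314] rect [0.014 0.05 ]
near 133 off [0.0006 0.0022] h [0.027 0.041] ang from home 60.5 grip [0.6013 0.0611 0.1314] rect [0.014 0.051]
top n [0.399 0.301 0.866] az 37.0 centre [ 0.6024 -0.0133  0.1245] r 0.098 1840
upper 56 off [-0.0126 -0.0013] h [0.03  0.041] ang from home -6.3 grip [ 0.5651 -0.0413  0.1838] rect [0.014 0.028]
far 122 off [ 0.0052 -0.0009] h [0.022 0.04 ] ang from home 59.2 grip [ 0.6742 -0.035   0.1313] rect [0.012 0.051]
near 167 off [0.0034 0.0002] h [0.022 0.039] ang from home 59.3 grip [0.6012 0.0618 0.1313] rect [0.014 0.051]
```

```bash
python3 - <<'E'
from plan import *
q=plan([.6013,.061,.24],62.4,.22)
q=plan([.6013,.061,.125],62.4,.22,*q,vmax=.02,tail=2)
E
```

```text
[[0.0276, -0.0048, 0.0009, -0.0368, 0.22], [0.028, -0.0016, 0.0009, -0.0368, 0.22], [0.028, 0.0016, 0.0009, -0.0368, 0.22], [0.0276, 0.0048, 0.0009, -0.0368, 0.22], [0.0268, 0.008, 0.0009, -0.0368, 0.22], [0.0257, 0.011, 0.0009, -0.0368, 0.22], [0.0243, 0.0139, 0.0009, -0.0368, 0.22], [0.0225, 0.0166, 0.0009, -0.0368, 0.22]]
[[0.0205, 0.0191, 0.0009, -0.0368, 0.22], [0.0181, 0.0214, 0.0009, -0.0368, 0.22], [0.0155, 0.0233, 0.0009, -0.0368, 0.22], [0.0127, 0.0249, 0.0009, -0.0368, 0.22], [0.0098, 0.0262, 0.0009, -0.0368, 0.22], [0.0067, 0.0272, 0.0009, -0.0368, 0.22], [0.0035, 0.0278, 0.0009, -0.0368, 0.22], [0.0003, 0.028, 0.0009, -0.0368, 0.22]]
[[0.0, 0.0, 0.0479, 0.0, 0.22], [0.0, 0.0, 0.0479, 0.0, 0.22], [0.0, 0.0, 0.0479, 0.0, 0.22], [0.0, 0.0, 0.0479, 0.0, 0.22], [0.0, 0.0, 0.0479, 0.0, 0.22], [0.0, 0.0, 0.0479, 0.0, 0.22], [0, 0, 0, 0, 0.22], [0, 0, 0, 0, 0.22]]
```

Request:
step_arm:
  increments:
    - [0.0275,-0.005,0.001,-0.037,0.22]
    - [0.028,-0.0015,0.001,-0.037,0.22]
    - [0.028,0.0015,0.001,-0.037,0.22]
    - [0.0275,0.005,0.001,-0.037,0.22]
    - [0.027,0.008,0.001,-0.037,0.22]
    - [0.0255,0.011,0.001,-0.037,0.22]
    - [0.0245,0.014,0.001,-0.037,0.22]
    - [0.0225,0.0165,0.001,-0.037,0.22]

```text
time: 8.88
eef_pos: [0.5525, -0.0114, 0.2426]
tool_rot: [[-0.175, 0.985, 0.0], [0.985, 0.175, 0.0], [0.0, 0.001, -1.0]]
contact_force: [0.1, 0.0, 0.0]
finger_gap: 0.0359
finger_force: 0.0
```

Request:
step_arm:
  increments:
    - [0.0205,0.019,0.001,-0.037,0.22]
    - [0.018,0.0215,0.001,-0.037,0.22]
    - [0.0155,0.0235,0.001,-0.037,0.22]
    - [0.0125,0.025,0.001,-0.037,0.22]
    - [0.01,0.026,0.001,-0.037,0.22]
    - [0.0065,0.027,0.001,-0.037,0.22]
    - [0.0035,0.028,0.001,-0.036,0.22]
    - [0,0.028,0.001,-0.035,0.22]

```text
time: 9.55
eef_pos: [0.6016, 0.0637, 0.2392]
tool_rot: [[-0.89, 0.457, 0.0], [0.457, 0.89, 0.0], [-0.0, 0.001, -1.0]]
contact_force: [-0.2, 0.2, 1.2]
finger_gap: 0.036
finger_force: 0.0
```

```bash
python3 - <<'E'
from plan import *
s=manip.observe();R=s['tool_rot'];print(s['time'],s['eef_pos'],np.degrees(np.arctan2(R[1][1],R[0][1])),s['joints'])
q=plan([.6013,.061,.125],62.4,.22,vmax=.02,tail=2)
E
```

```text
9.55 [0.60156353 0.06370393 0.23919889] 62.82810292903574 [-9.42879490e-02  2.19472325e-01  1.47849598e+00  4.91913205e-04
  1.44338914e+00 -1.19090764e+00]
[[-0.0004, -0.0011, 0.0476, 0.0004, 0.22], [-0.0004, -0.0011, 0.0476, 0.0004, 0.22], [-0.0004, -0.0011, 0.0476, 0.0004, 0.22], [-0.0004, -0.0011, 0.0476, 0.0004, 0.22], [-0.0004, -0.0011, 0.0476, 0.0004, 0.22], [-0.0004, -0.001, 0.0476, 0.0004, 0.22], [0, 0, 0, 0, 0.22], [0, 0, 0, 0, 0.22]]
```

Request:
step_arm:
  increments:
    - [0,-0.001,0.048,0,0.22]
    - [-0.001,-0.001,0.048,0,0.22]
    - [0,-0.001,0.048,0,0.22]
    - [-0.001,-0.001,0.047,0,0.22]
    - [0,-0.001,0.047,0,0.22]
    - [0,-0.001,0.047,0,0.22]
    - [0,0,0,0,0.22]
    - [0,0,0,0,0.22]

```text
time: 10.22
eef_pos: [0.5998, 0.0604, 0.1244]
tool_rot: [[-0.887, 0.461, -0.002], [0.461, 0.887, 0.0], [0.002, -0.001, -1.0]]
contact_force: [-0.2, -0.3, 0.5]
finger_gap: 0.036
finger_force: 0.0
```

Request:
step_arm:
  increments:
    - [0,0,0,0,0.5]
    - [0,0,0,0,0.6]
    - [0,0,0,0,1]
    - [0,0,0,0,1]
    - [0,0,0,0,1]
    - [0,0,0,0,1]
    - [0,0,0,0,1]
    - [0,0,0,0,1]

```text
time: 10.88
eef_pos: [0.6024, 0.0614, 0.1274]
tool_rot: [[-0.887, 0.461, 0.006], [0.461, 0.887, 0.003], [-0.004, 0.006, -1.0]]
contact_force: [4.6, 6.8, -1.6]
finger_gap: 0.0184
finger_force: 29.8
```

Request:
step_arm:
  increments:
    - [0,0,0,0.022,1]
    - [0,0,0,0.022,1]
    - [0,0,0,0.022,1]
    - [0,0,0,0.022,1]
    - [0,0,0,0.022,1]
    - [0,0,0,0.022,1]
    - [0,0,0,0.022,1]
    - [0,0,0,0.022,1]

```text
time: 11.55
eef_pos: [0.6022, 0.0605, 0.1285]
tool_rot: [[-0.51, 0.86, 0.006], [0.86, 0.51, 0.001], [-0.002, 0.005, -1.0]]
contact_force: [0.5, 2.9, 6.0]
finger_gap: 0.0189
finger_force: 30.4
```

Request:
step_arm:
  increments:
    - [0,0,0,0.022,1]
    - [0,0,0,0.022,1]
    - [0,0,0,0.022,1]
    - [0,0,0,0.022,1]
    - [0,0,0,0.022,1]
    - [0,0,0,0.022,1]
    - [0,0,0,0.022,1]
    - [0,0,0,0,1]

```text
time: 12.22
eef_pos: [0.602, 0.0605, 0.1299]
tool_rot: [[-0.053, 0.999, 0.005], [0.999, 0.053, 0.001], [0.001, 0.005, -1.0]]
contact_force: [-3.8, 3.5, 11.6]
finger_gap: 0.0178
finger_force: 30.3
```

```bash
python3 - <<'E'
from plan import *
s=manip.observe();R=s['tool_rot'];print(s['time'],s['eef_pos'],np.degrees(np.arctan2(R[1][1],R[0][1])),s['ft_torque'],s['finger_gap'])
E
```

```text
12.2167 [0.6020149  0.0605367  0.12990613] 3.022538063926584 [0.44999053 1.00781111 0.36381106] 0.017814764428817024
```

Request:
step_arm:
  increments:
    - [0,0,0,0.015,1]
    - [0,0,0,0.015,1]
    - [0,0,0,0.01,1]
    - [0,0,0,0,1]
    - [0,0,0,-0.015,1]
    - [0,0,0,-0.015,1]
    - [0,0,0,0,0.22]
    - [0,0,0,0,0.22]

```text
time: 12.88
eef_pos: [0.6014, 0.0596, 0.1276]
tool_rot: [[-0.023, 1.0, 0.004], [1.0, 0.023, -0.0], [-0.0, 0.004, -1.0]]
contact_force: [0.2, -0.6, 0.3]
finger_gap: 0.029
finger_force: 0.0
```

Request:
step_arm:
  increments:
    - [0,0,0,0,0.22]
    - [0,0,0,0,0.22]
    - [0,0,-0.06,0,0.22]
    - [0,0,-0.1,0,0.22]
    - [0,0,-0.1,0,0.22]
    - [0,0,-0.03,0.039,0.22]
    - [0.0,-0.05,0,0.039,0.22]
    - [0.0,-0.05,0,0.039,0.22]

```text
time: 13.55
eef_pos: [0.5615, 0.0652, 0.243]
tool_rot: [[0.345, 0.939, 0.003], [0.939, -0.345, -0.001], [0.0, 0.003, -1.0]]
contact_force: [-1.2, -0.0, 0.3]
finger_gap: 0.0359
finger_force: 0.0
```

```bash
python3 fit.py;python3 - <<'E'
from plan import *
s=manip.observe();R=s['tool_rot'];print(s['time'],s['eef_pos'],np.degrees(np.arctan2(R[1][1],R[0][1])),s['finger_gap'],s['joints'])
q=plan([.674,-.036,.24],-55.3,.22)
E
```

```text
scene n [0.4   0.302 0.865] az 37.1 centre [ 0.6026 -0.0142  0.1245] r 0.098 2387
upper 145 off [-0.0001  0.0011] h [0.025 0.041] ang from home 0.0 grip [ 0.5655 -0.0423  0.1837] rect [0.05  0.015]
far 144 off [0.0014 0.0013] h [0.026 0.04 ] ang from home 58.0 grip [ 0.6746 -0.0358  0.1312] rect [0.013 0.051]
near 124 off [0.0006 0.0021] h [0.029 0.04 ] ang from home 1.6 grip [0.6015 0.0609 0.1312] rect [0.051 0.014]
top n [0.398 0.299 0.867] az 36.9 centre [ 0.6023 -0.0161  0.1255] r 0.0985 1663
upper 142 off [ 0.002  -0.0029] h [0.024 0.04 ] ang from home 0.2 grip [ 0.565  -0.0441  0.1847] rect [0.014 0.053]
far 122 off [ 0.0034 -0.0032] h [0.024 0.04 ] ang from home 59.0 grip [ 0.6741 -0.038   0.1322] rect [0.013 0.053]
near hidden
13.75 [0.56094177 0.06569844 0.24139782] -19.57658684747599 0.03585398405818756 [-9.72416458e-02  1.14298021e-01  1.59259430e+00 -1.59705740e-04
  1.43435979e+00  2.44455959e-01]
[[-0.0181, 0.0439, 0.0004, 0.0248, 0.22], [-0.0146, 0.0452, 0.0004, 0.0248, 0.22], [-0.0111, 0.0462, 0.0004, 0.0248, 0.22], [-0.0074, 0.0469, 0.0004, 0.0248, 0.22], [-0.0038, 0.0474, 0.0004, 0.0248, 0.22], [-0.0001, 0.0475, 0.0004, 0.0248, 0.22], [0.0036, 0.0474, 0.0004, 0.0248, 0.22], [0.0073, 0.047, 0.0004, 0.0248, 0.22]]
```

Request:
step_arm:
  increments:
    - [-0.018,0.044,0,0.025,0.22]
    - [-0.0145,0.045,0,0.025,0.22]
    - [-0.011,0.046,0,0.025,0.22]
    - [-0.0075,0.047,0,0.025,0.22]
    - [-0.004,0.0475,0,0.025,0.22]
    - [0,0.0475,0,0.025,0.22]
    - [0.0035,0.0475,0,0.025,0.22]
    - [0.0075,0.047,0,0.025,0.22]

```text
time: 14.42
eef_pos: [0.6747, -0.0377, 0.2406]
tool_rot: [[0.827, 0.562, -0.0], [0.562, -0.827, -0.0], [-0.0, -0.0, -1.0]]
contact_force: [1.1, 0.0, -0.2]
finger_gap: 0.0359
finger_force: 0.0
```

```bash
python3 - <<'E'
from plan import *
s=manip.observe();R=s['tool_rot'];print(s['time'],s['eef_pos'],np.degrees(np.arctan2(R[1][1],R[0][1])),s['joints'])
q=plan([.6743,-.036,.125],-55.3,.22,vmax=.02,tail=2)
E
```

```text
14.4167 [ 0.6746573  -0.03765498  0.24064944] -55.837060291753524 [-2.34078654e-01  4.04035028e-01  1.24844766e+00 -1.35267848e-04
  1.48944335e+00  7.40472882e-01]
[[0.0003, -0.0007, 0.0482, -0.0005, 0.22], [0.0003, -0.0007, 0.0482, -0.0005, 0.22], [0.0003, -0.0007, 0.0482, -0.0005, 0.22], [0.0003, -0.0007, 0.0482, -0.0005, 0.22], [0.0003, -0.0007, 0.0482, -0.0005, 0.22], [0.0003, -0.0007, 0.0482, -0.0005, 0.22], [0, 0, 0, 0, 0.22], [0, 0, 0, 0, 0.22]]
```

Request:
step_arm:
  increments:
    - [0.0005,-0.0005,0.048,0,0.22]
    - [0.0005,-0.0005,0.048,0,0.22]
    - [0,-0.001,0.048,0,0.22]
    - [0,-0.001,0.048,0,0.22]
    - [0.0005,-0.0005,0.048,0,0.22]
    - [0,-0.0005,0.048,0,0.22]
    - [0,0,0,0,0.22]
    - [0,0,0,0,0.22]

```text
time: 15.08
eef_pos: [0.6724, -0.0349, 0.1246]
tool_rot: [[0.826, 0.564, -0.003], [0.564, -0.826, 0.001], [-0.002, -0.002, -1.0]]
contact_force: [-0.4, 0.1, 0.1]
finger_gap: 0.0358
finger_force: 0.0
```

Request:
step_arm:
  increments:
    - [0,0,0,0,0.5]
    - [0,0,0,0,0.6]
    - [0,0,0,0,1]
    - [0,0,0,0,1]
    - [0,0,0,0,1]
    - [0,0,0,0,1]
    - [0,0,0,0,1]
    - [0,0,0,0,1]

```text
time: 15.75
eef_pos: [0.6736, -0.0345, 0.1279]
tool_rot: [[0.826, 0.563, 0.002], [0.563, -0.826, -0.0], [0.002, 0.001, -1.0]]
contact_force: [-1.5, 1.3, 6.4]
finger_gap: 0.0133
finger_force: 30.0
```

Request:
step_arm:
  increments:
    - [0,0,0,0.026,1]
    - [0,0,0,0.026,1]
    - [0,0,0,0.026,1]
    - [0,0,0,0.026,1]
    - [0,0,0,0.026,1]
    - [0,0,0,0.026,1]
    - [0,0,0,0.026,1]
    - [0,0,0,0.026,1]

```text
time: 16.42
eef_pos: [0.6746, -0.0346, 0.1288]
tool_rot: [[0.998, -0.058, 0.005], [-0.058, -0.998, -0.001], [0.005, 0.001, -1.0]]
contact_force: [0.7, 2.7, 5.1]
finger_gap: 0.0165
finger_force: 32.5
```

Request:
step_arm:
  increments:
    - [0,0,0,0.026,1]
    - [0,0,0,0.026,1]
    - [0,0,0,0.026,1]
    - [0,0,0,0.026,1]
    - [0,0,0,0.026,1]
    - [0,0,0,0.026,1]
    - [0,0,0,0.02,1]
    - [0,0,0,0,1]

```text
time: 17.08
eef_pos: [0.6753, -0.0355, 0.1293]
tool_rot: [[0.82, -0.572, 0.007], [-0.572, -0.82, -0.003], [0.007, -0.002, -1.0]]
contact_force: [2.4, 0.9, 6.9]
finger_gap: 0.0185
finger_force: 33.4
```

```bash
python3 - <<'E'
from plan import *
s=manip.observe();R=s['tool_rot'];print(s['time'],s['eef_pos'],np.degrees(np.arctan2(R[1][1],R[0][1])),s['ft_torque'],s['finger_gap'],s['joints'])
E
```

```text
17.0833 [ 0.67527183 -0.03547569  0.12929678] -124.88523860302267 [-0.16467725 -0.167677    0.80784418] 0.01847164515068782 [-2.30272750e-01  4.78293619e-01  1.37195894e+00 -1.01353434e-03
  1.28437530e+00  1.94967452e+00]
```

Request:
step_arm:
  increments:
    - [0,0,0,0.015,1]
    - [0,0,0,0.015,1]
    - [0,0,0,0,1]
    - [0,0,0,0,1]
    - [0,0,0,-0.015,1]
    - [0,0,0,-0.015,1]
    - [0,0,0,0,0.22]
    - [0,0,0,0,0.22]

```text
time: 17.75
eef_pos: [0.6734, -0.035, 0.1271]
tool_rot: [[0.82, -0.572, 0.002], [-0.572, -0.82, -0.001], [0.002, -0.0, -1.0]]
contact_force: [0.4, 0.5, 0.6]
finger_gap: 0.0301
finger_force: 0.0
```

Request:
step_arm:
  increments:
    - [0,0,0,0,0.22]
    - [0,0,0,0,0.22]
    - [0,0,-0.06,0,0.22]
    - [0,0,-0.1,0,0.22]
    - [0,0,-0.1,0,0.22]
    - [0,0,-0.03,-0.039,0.22]
    - [0,0,0,-0.039,0.22]
    - [0,0,0,-0.039,0.22]

```text
time: 18.42
eef_pos: [0.6735, -0.0349, 0.244]
tool_rot: [[0.972, -0.233, 0.003], [-0.233, -0.973, -0.001], [0.003, 0.0, -1.0]]
contact_force: [-0.4, 0.5, 0.2]
finger_gap: 0.0357
finger_force: 0.0
```

```bash
python3 fit.py;python3 - <<'E'
from plan import *
s=manip.observe();R=s['tool_rot'];print(s['time'],s['eef_pos'],np.degrees(np.arctan2(R[1][1],R[0][1])),s['finger_gap'],s['joints'])
for n in ['scene','top']:
    im=get_image(n)
    # grey box: top-face cloud within a region
    v,u=np.mgrid[:480,:640]; c=P(im,np.c_[u.ravel(),v.ravel()]); g=im['pixels'].reshape(-1,3).astype(int)
    k=(abs(c[:,0]-.51)<.11)&(abs(c[:,1]-.375)<.075)&(im['depth'].ravel()>0)
    sp=g.max(1)-g.min(1)
    t=k&(abs(c[:,2]-.055)<.004)&(sp<25); A=c[t]
    r=cv2.minAreaRect(A[:,:2].astype(np.float32)); print(n,'box',t.sum(),np.round(r[0],4),np.round(r[1],4),round(r[2],1),A[:,2].mean().round(4))
    t=k&(c[:,2]>.07)&(c[:,2]<.13)&(c[:,0]<.56); A=c[t]; print('toggle',t.sum(),A.mean(0).round(4),A.min(0).round(4),A.max(0).round(4))
    w=A-A.mean(0); d=np.linalg.svd(w,full_matrices=False)[2][0]; print(d.round(3))
E
```

```text
scene n [0.404 0.296 0.866] az 36.2 centre [ 0.6021 -0.0145  0.125 ] r 0.0978 1862
upper 54 off [-0.001   0.0034] h [0.026 0.039] ang from home -2.4 grip [ 0.5646 -0.0421  0.1842] rect [0.043 0.014]
far 139 off [-0.0003  0.0004] h [0.026 0.04 ] ang from home 0.0 grip [ 0.6737 -0.0372  0.1317] rect [0.014 0.052]
near 124 off [0.0006 0.0014] h [0.028 0.04 ] ang from home 2.0 grip [0.6021 0.0606 0.1317] rect [0.051 0.014]
top n [0.422 0.294 0.858] az 34.9 centre [ 0.6292 -0.0326  0.119 ] r 0.091 332
upper hidden
far 69 off [ 0.0074 -0.0217] h [0.023 0.041] ang from home 5.3 grip [ 0.7006 -0.0568  0.1256] rect [0.016 0.023]
near hidden
18.6167 [ 0.67247654 -0.03470187  0.24153915] -104.00999197751304 0.03575867397832994 [-2.30545475e-01  3.98246881e-01  1.25420130e+00 -5.31251806e-05
  1.49049120e+00  1.58477569e+00]
scene box 711 [0.5145 0.3819] [0.0744 0.102 ] 73.7 0.0551
toggle 110 [0.4956 0.3866 0.0967] [0.4777 0.3777 0.0707] [0.5099 0.3997 0.115 ]
[ 0.439 -0.138 -0.888]
top box 900 [0.5131 0.3806] [0.0761 0.1006] 73.6 0.0544
toggle 99 [0.4908 0.3862 0.0993] [0.4761 0.3779 0.0702] [0.5101 0.399  0.1148]
[-0.516  0.209  0.831]
```

```bash
python3 - <<'E'
from plan import *
q=plan([.439,.403,.22],-106.3,1)
E
```

```text
[[-0.0519, -0.0576, 0.0034, 0.0008, 1], [-0.0521, -0.0574, 0.0034, 0.0008, 1], [-0.0522, -0.0573, 0.0034, 0.0008, 1], [-0.0523, -0.0572, 0.0034, 0.0008, 1], [-0.0525, -0.057, 0.0034, 0.0008, 1], [-0.0526, -0.0569, 0.0034, 0.0008, 1], [-0.0528, -0.0568, 0.0034, 0.0008, 1], [-0.0529, -0.0566, 0.0034, 0.0008, 1]]
[[-0.0531, -0.0565, 0.0034, 0.0008, 1], [-0.0532, -0.0564, 0.0034, 0.0008, 1], [-0.0534, -0.0562, 0.0034, 0.0008, 1], [-0.0535, -0.0561, 0.0034, 0.0008, 1], [-0.0537, -0.056, 0.0034, 0.0008, 1], [-0.0538, -0.0558, 0.0034, 0.0008, 1], [-0.0539, -0.0557, 0.0034, 0.0008, 1], [-0.0541, -0.0555, 0.0034, 0.0008, 1]]
```

Request:
step_arm:
  increments:
    - [-0.052,-0.0575,0.003,0.001,1]
    - [-0.052,-0.0575,0.003,0.001,1]
    - [-0.052,-0.0575,0.003,0.001,1]
    - [-0.0525,-0.057,0.003,0.001,1]
    - [-0.0525,-0.057,0.003,0.001,1]
    - [-0.0525,-0.057,0.003,0.001,1]
    - [-0.053,-0.057,0.003,0.001,1]
    - [-0.053,-0.0565,0.003,0.001,1]

```text
time: 19.38
eef_pos: [0.5549, 0.1853, 0.2325]
tool_rot: [[0.964, -0.265, -0.0], [-0.265, -0.964, 0.0], [-0.0, 0.0, -1.0]]
contact_force: [-0.3, -0.2, 0.7]
finger_gap: 0.0003
finger_force: 0.0
```

Request:
step_arm:
  increments:
    - [-0.053,-0.0565,0.003,0.001,1]
    - [-0.053,-0.0565,0.003,0.001,1]
    - [-0.0535,-0.056,0.003,0.001,1]
    - [-0.0535,-0.056,0.003,0.001,1]
    - [-0.0535,-0.056,0.003,0.001,1]
    - [-0.054,-0.056,0.003,0,1]
    - [-0.054,-0.0555,0.003,0,1]
    - [-0.054,-0.0555,0.003,0,1]

```text
time: 20.05
eef_pos: [0.4388, 0.4045, 0.2229]
tool_rot: [[0.96, -0.28, -0.0], [-0.28, -0.96, -0.0], [-0.0, 0.0, -1.0]]
contact_force: [-0.3, 0.4, 0.0]
finger_gap: 0.0005
finger_force: 0.0
```

```bash
python3 fit.py; python3 - <<'E'
from plan import *
s=manip.observe();R=s['tool_rot'];print(s['time'],s['eef_pos'],np.degrees(np.arctan2(R[1][1],R[0][1])),s['finger_gap'],s['joints'])
q=plan([.439,.403,.09],-106.3,1,vmax=.03)
q=plan([.514-.004*.96,.381+.004*.28,.09],-106.3,1,*q,vmax=.012,tail=1)
E
```

```text
scene n [0.401 0.297 0.867] az 36.5 centre [ 0.6024 -0.0141  0.1245] r 0.0981 2542
upper 148 off [-0.0001  0.0018] h [0.025 0.04 ] ang from home 0.7 grip [ 0.5649 -0.0419  0.1838] rect [0.05  0.016]
far 140 off [0.0006 0.0009] h [0.028 0.041] ang from home -0.4 grip [ 0.674  -0.0365  0.1313] rect [0.015 0.052]
near 122 off [0.0011 0.002 ] h [0.03  0.041] ang from home 2.0 grip [0.6019 0.061  0.1313] rect [0.05  0.014]
top n [0.399 0.299 0.867] az 36.9 centre [ 0.6021 -0.013   0.1244] r 0.0991 2464
upper 143 off [ 0.0042 -0.0004] h [0.025 0.04 ] ang from home 0.4 grip [ 0.5648 -0.041   0.1837] rect [0.014 0.053]
far 156 off [ 0.0038 -0.001 ] h [0.022 0.039] ang from home -2.2 grip [ 0.6739 -0.035   0.1312] rect [0.015 0.05 ]
near 171 off [0.003  0.0003] h [0.023 0.04 ] ang from home -1.1 grip [0.6012 0.0621 0.1312] rect [0.052 0.015]
20.25 [0.43938954 0.40346702 0.22279379] -106.12074173696271 0.00044487103616453876 [ 5.40715909e-01  2.08631388e-01  1.52345855e+00 -5.25708788e-04
  1.41006607e+00  2.39295654e+00]
[[-0.0001, 0.0002, 0.0415, 0.0001, 1], [-0.0001, 0.0002, 0.0415, 0.0001, 1], [-0.0001, 0.0002, 0.0415, 0.0001, 1], [-0.0001, 0.0002, 0.0415, 0.0001, 1], [-0.0001, 0.0002, 0.0415, 0.0001, 1], [-0.0001, 0.0002, 0.0415, 0.0001, 1], [-0.0001, 0.0002, 0.0415, 0.0001, 1], [-0.0001, 0.0002, 0.0415, 0.0001, 1]]
[[0.0265, 0.0, 0.0, 0.0, 1], [0.0265, 0.0, 0.0, 0.0, 1], [0.0265, 0.0, 0.0, 0.0, 1], [0.0265, 0.0, 0.0, 0.0, 1], [0.0265, 0.0, 0.0, 0.0, 1], [0.0265, 0.0, 0.0, 0.0, 1], [0.0265, 0.0, 0.0, 0.0, 1], [0, 0, 0, 0, 1]]
```

Request:
step_arm:
  increments:
    - [0,0,0.0415,0,1]
    - [0,0,0.0415,0,1]
    - [0,0,0.0415,0,1]
    - [0,0,0.0415,0,1]
    - [0,0,0.0415,0,1]
    - [0,0,0.0415,0,1]
    - [0,0,0.0415,0,1]
    - [0,0,0.0415,0,1]

```text
time: 20.92
eef_pos: [0.4408, 0.4018, 0.0896]
tool_rot: [[0.96, -0.281, 0.0], [-0.281, -0.96, -0.0], [0.0, 0.0, -1.0]]
contact_force: [-0.3, -0.3, 0.1]
finger_gap: 0.001
finger_force: 0.0
```

Request:
step_arm:
  increments:
    - [0.0265,0,0,0,1]
    - [0.0265,0,0,0,1]
    - [0.0265,0,0,0,1]
    - [0.0265,0,0,0,1]
    - [0.0265,0,0,0,1]
    - [0.0265,0,0,0,1]
    - [0.0265,0,0,0,1]
    - [0,0,0,0,1]

```text
time: 21.58
eef_pos: [0.5134, 0.3819, 0.0907]
tool_rot: [[0.96, -0.28, 0.001], [-0.28, -0.96, 0.0], [0.001, -0.001, -1.0]]
contact_force: [0.0, 0.3, -0.3]
finger_gap: 0.0007
finger_force: 0.0
```

Request:
step_arm:
  increments:
    - [0,0,0,0,1]
    - [-0.04,0,0,0,1]
    - [-0.06,0,0,0,1]
    - [-0.06,0,-0.05,0,1]
    - [-0.05,0,-0.08,0,1]
    - [0,0,-0.08,0,1]
    - [0,0,-0.08,0,1]
    - [0,0,0,0,1]

```text
time: 22.25
eef_pos: [0.4328, 0.4086, 0.2144]
tool_rot: [[0.961, -0.276, 0.011], [-0.276, -0.961, 0.007], [0.009, -0.009, -1.0]]
contact_force: [0.8, 0.5, 1.4]
finger_gap: 0.0008
finger_force: 0.0
```

```bash
python3 fit.py; python3 - <<'E'
from h import *
print(manip.observe()['time'],manip.observe()['eef_pos'])
a=get_image('scene')['pixels'][180:340,220:500,::-1]
cv2.imwrite('pics/crop2.png',cv2.resize(a,None,fx=2.8,fy=2.8,interpolation=cv2.INTER_CUBIC))
E
```

```text
scene n [0.404 0.299 0.865] az 36.5 centre [ 0.6022 -0.0138  0.1247] r 0.0976 2443
upper 148 off [-0.0001  0.0021] h [0.025 0.04 ] ang from home 0.7 grip [ 0.5648 -0.0415  0.1839] rect [0.015 0.051]
far 139 off [0.0005 0.0014] h [0.027 0.04 ] ang from home -0.1 grip [ 0.6739 -0.0361  0.1314] rect [0.014 0.052]
near 124 off [0.0009 0.0024] h [0.029 0.04 ] ang from home 2.0 grip [0.6018 0.0613 0.1314] rect [0.05  0.014]
22.45 [0.42945487 0.40557879 0.20481042]Traceback (most recent call last):
  File "fit.py", line 35, in <module>
    if __name__=='__main__': run()
                             ~~~^^
  File "fit.py", line 5, in run
    im=get_image(n); m=masks_of(n,'filter_housing')[0]['mask']
                       ~~~~~~~~~~~~~~~~~~~~~~~~~~~~^^^
IndexError: list index out of range
```

View pics/crop2.png

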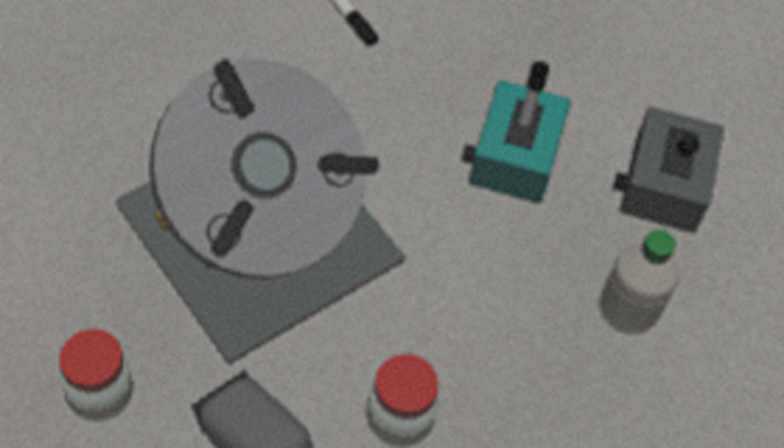

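The second crop shows the three bars pointing at the cover centre, and the grey toggle, at crop pixel (687,145), leaning away from the robot. The turquoise box is untouched, and the pots and bottle are standing.

```bash
python3 -c "
from station import *
print(close_job())"
```

```text
the job is handed in; nothing more can be done
None
```

I turned the bolts home in the order upper, near, far, then flipped the grey toggle to on, and handed the job in at about 22.5 s. In the final pictures the bars stood within about 2° of home, and the pots and bottle were standing where they were; the hand-in returned no verdict.

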